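Close the transit box and set its lock screw

TASK

Close the wooden transit box on the watch bench: fold the short flap down flat first, then the long flap flat over it. Then lock it: turn the thumbscrew on its end deck clockwise until it seats, back it off a quarter turn so that the wood is not pinched, and finish still gripping its wing there so that it stays put while I fit the seal. Leave everything else on the bench where it is.

Things in the scene. Friction and masses are not known exactly. Their poses are not given: they have to be found in the camera images.
- case: pale wooden transit box, fixed to the bench; 160 along its x, 200 along its y, 75 high. Origin: centre of its underside; z up. An open well (y from -100 to +45) holds a watch movement; the end from y = +45 to +100 is a solid deck, top 75 above the bench, with the thumbscrew in it. Two plywood flaps, hinged on the opposite long sides of the well, stand open over the well
- hinge_short (a point): middle of the hinge line of the short flap, which runs along the box's y; on the box's +x side (the side away from the robot), 75 from its centre, 70 above the bench. Axes parallel to the box's
- flap_short (a joint): short flap, 70 from hinge to free edge, 140 along the hinge, 5 thick (the closed flap's underside is at hinge height, its top 75 above the bench). 0 = folded down flat, grows as it opens, 1.57 = upright. Stiff hinge (about 0.05 N m): it stays where it is left; it stops rigidly at 0
- short_edge (a point): middle of the free edge of the short flap, on its outer face (the face that is on top when closed)
- hinge_long (a point): middle of the hinge line of the long flap, along the box's y; on the box's -x side (towards the robot), 75 from its centre, 75 above the bench. Axes parallel to the box's
- flap_long (a joint): long flap, 100 from hinge to free edge, 140 along the hinge, 5 thick; closed, it overlaps the short flap, its top 80 above the bench. 0 = folded down flat, grows as it opens, 1.57 = upright. Stiff hinge (about 0.05 N m), stays where it is left, stops rigidly at 0
- long_edge (a point): middle of the free edge of the long flap, on its outer face (the face that is on top when closed)
- screw (a joint): thumbscrew in the deck, upright axis. Value = angle anticlockwise (seen from above) from its seat: 0 = seated against a rigid stop, reached by turning clockwise; pi/2 = backed off a quarter turn. It starts less than 2.3 rad from its seat. Friction about 0.06 N m; stays where it is left and does not rise or sink noticeably
- wing_center (a point): centre of the thumbscrew's wing, on the screw's axis, 33 above the deck, 108 above the bench; axes turn with the wing. The wing is an upright flat steel plate, 12 thick along its x, 42 long along its y, 26 high, its underside 20 and its top 46 above the deck, on a round stem. Seated, it lies along the box's y (parallel to the hinges); a quarter turn back, it lies across, along the box's x
- crystals: lidded round glass container for watch crystals, 50 dia, 44 high (bystander); origin at its underside
- driver: slim blue aluminium screwdriver, 110 long, lying (bystander); origin at its underside
- holder: orange plastic movement holder, ring 48 dia, 14 high (bystander); origin at its underside
- bartool: steel spring bar tool, 110 long, 9 thick, lying (bystander); origin at its underside
- loupe: black eyeglass loupe, 34 dia, 32 high (bystander); origin at its underside
- tweezers: steel tweezers, 110 long, 6 high, lying (bystander); origin at its underside
- dish: white ceramic dish, 70 dia, 22 high (bystander); origin at its underside

How it is judged (in metres and radians):
On the way, in this order (a step that is already met when the one before it is completed fails the run):
1. the short flap is folded down flat (within 0.1 rad) (value of joint flap_short below 0.1 rad), for 0.2 s.
2. then the long flap is folded down flat over it (within 0.1 rad) (value of joint each of flap_long, flap_short below 0.1 rad), for 0.2 s.
3. then the thumbscrew is turned in until it seats (within 0.08 rad) (all of step 2 and value of joint screw below 0.08 rad), for 0.1 s.
At the end, for the whole second after the job is handed in: both flaps lie flat (within 0.12 rad), the thumbscrew stands a quarter turn back from its seat (within 0.24 rad, 14 degrees), at rest, and the fingers still grip its wing (contact force above 2 N) (value of joint screw between 1.3308 and 1.8108 rad and contact force between the fingers and screw above 2 N and velocity of joint screw between -0.1 and 0.1 rad/s and value of joint each of flap_short, flap_long below 0.12 rad); the arm keeps its last pose, push and grip.
It fails at once if anything else on the bench is pushed more than 20 mm (distance of any of crystals, driver, holder, bartool, loupe, tweezers, dish from where it was at the start of the episode above 0.02 m).
It also fails if it takes over 69 s, if anything falls off the work surface, if the arm or the gripper's body presses on something with over 40 N, if the wrist force passes 120 N, or if a joint passes its speed limit or range.

ROBOT

A 6-joint arm with a two-finger parallel gripper is mounted at the origin on the work surface. World frame = base frame: x ahead of the robot, y to its left, z up, the work surface at z = 0. Lengths are in mm, angles in rad, forces in N, time in s.
With the tool pointing down it reaches from about 350 to 775 mm from the base axis. Payload 7.3 kg.
Tool frame: the origin (TCP) lies midway between the tips of the shut fingers; the grasp point (between the pads) lies bot.tcp_to_grasp behind it (bot.tcp_to_grasp is the distance from the TCP to the grasp point, in mm); z points along the fingers, y is the direction in which the jaws open and shut (so a half turn about z gives the same grasp; the last joint's range is limited). The gripper opens to 92 mm and grips with 3 to 60 N. Pads are 19 mm wide; open, the fingers measure 130 mm over their backs; the gripper's body (75 mm by 190 mm) begins 47 mm behind the grasp point.
Start: joints at [1.093, 0.342, 1.524, -0, 1.275, -0.146], TCP at [171.004, 496.393, 195.941] pointing down, gripper open.
Joint ranges: [-2.53, 2.53], [-0.77, 2.02], [0.04, 2.7], [-1, 4.14], [0.28, 2.66], [-3.11, 3.11]. Speed limits (rad/s): [2.57, 2.57, 3.14, 3.14, 3.14, 3.14].

INTERFACE

Orientations are given as [roll, pitch, yaw] about the fixed x, y, z axes, in that order (R = Rz(yaw) Ry(pitch) Rx(roll)).
In Python, from plant import bot gives the robot as it stands.
- The arm moves only by the shell command python3 -m inch 'ROWS'. ROWS is JSON, one flat list of numbers, 7 for each row, row after row: the shift along the world's x, y, z in cm, then the turn, a rotation vector about the world's x, y, z in degrees, then the gripper command: -1 is shut, 1 is fully open, values between are in proportion. In form: [tx, ty, tz, ax, ay, az, fingers, tx, ty, tz, ax, ay, az, fingers, ...]. A call has exactly 5 rows; each row is the pose to reach, as a shift and turn from the pose measured when the call began; what a row does not reach only later rows make up. A row lasts 1/10 s, in which the tool goes at most 50 mm and 8.59 degrees, less where a joint would pass 70% of its speed; a pose out of reach is approached as far as the arm can. A call with a gripper value outside its range is refused whole. The fingers move at their own pace and stop on an object; the grip force is fixed at half the most. Time passes only in rows, so rows that repeat a pose let the fingers close, or fill a call up. It gives the time, the measured TCP pose, the force and the opening at its end, in the units of the state.
- bot.get_obs(): the state, without advancing time (a new reading comes with each control period).
- bot.capture(name): name is "side" or "top"; returns the picture (480x640x3 uint8, red, green, blue); there is no depth.
- bot.calibration(name): a dict with "fx", "fy", "cx", "cy" (pixels), "k1" (the pictures are not rectified: a ray, as slopes to the right and down, at radius r is drawn at 1 + k1 r^2 times it, then the intrinsics apply), "cam_to_world" (4x4, takes a point from camera to world coordinates). Camera axes: x right, y down, z forward; pixel columns grow to the right and rows downward; lengths in mm; the calibration is good to about 2 mm. A picture is of the moment at which its call begins. calibration takes no time and is no camera call.
- bot.close_job(): hands the job in, once; it reports no verdict.
The state is a dict: "time": time; "joint_positions": joint angles; "dq": joint speeds; "tau": joint torques, N m; "tool_pos": TCP position; "tcp_rot": TCP orientation; "contact_force": force on the tool from outside, world axes, zero at the start; "moment": the same for the moment, N m; "grip_width": finger opening in mm.
Only numpy, scipy, OpenCV 4.12 (cv2) and the standard library are available. Lean on these libraries where they do the work, as an engineer would, in place of code of your own. Each camera call takes 0.05 s, during which the arm holds its last target.

## Working session

There is one attempt and no reset: what is moved stays moved. The work goes in short steps, Python scripts to look and compute and a shell command to move; the robot and the scene stay as the last step left them, time stands still between calls to the robot, and variables do not carry over. Pictures are saved under pics/ and viewed, and the job is handed in when it is done.

```bash
ls; mkdir -p pics; python3 - <<'E'
from plant import bot
import cv2
o=bot.get_obs()
print({k:o[k] for k in o}); print(bot.tcp_to_grasp)
for n in("side","top"):
    cv2.imwrite(f"pics/{n}0.png",bot.capture(n)[:,:,::-1]); print(n,bot.calibration(n))
E
```

```text
pics
{'time': 0.0, 'joint_positions': array([ 1.09303811e+00,  3.42706074e-01,  1.52504527e+00,  1.09129427e-05,
        1.27537207e+00, -1.46012825e-01]), 'dq': array([-3.38151790e-04,  4.15030874e-04,  8.24239392e-05, -3.08552723e-04,
       -3.73720645e-05, -4.50243046e-04]), 'tau': array([ 1.05975065e-03, -4.31243026e+01, -2.44222713e+01,  7.18846754e-02,
        5.59513725e-02, -1.32595487e-04]), 'tool_pos': array([170.7579296 , 495.96916394, 195.24377346]), 'tcp_rot': array([-3.14007970e+00, -2.33040839e-04,  2.80984390e+00]), 'contact_force': array([ 0.28631142,  0.0810503 , -0.46860271]), 'moment': array([0.03031749, 0.04455273, 0.03255626]), 'grip_width': 91.86898934354895}
18.8
side {'fx': 586.5220588482277, 'fy': 586.5220588482277, 'cx': 330.55017918620405, 'cy': 239.7565655513778, 'k1': -0.16680880612776017, 'cam_to_world': array([[-9.68931886e-01, -1.36596970e-01,  2.06185032e-01,
         3.22045470e+02],
       [-2.47327261e-01,  5.33530027e-01, -8.08810816e-01,
         1.04721892e+03],
       [ 4.75201335e-04, -8.34677769e-01, -5.50738410e-01,
         7.86982465e+02],
       [ 0.00000000e+00,  0.00000000e+00,  0.00000000e+00,
         1.00000000e+00]])}
top {'fx': 549.2104582620436, 'fy': 549.2104582620436, 'cx': 324.00763625870604, 'cy': 237.03799799270647, 'k1': -0.03955495193108507, 'cam_to_world': array([[ 8.61962913e-02, -9.72438164e-01,  2.16643064e-01,
         3.91255234e+02],
       [-9.96274429e-01, -8.47295739e-02,  1.60673949e-02,
         2.54127506e+01],
       [ 2.73152646e-03, -2.17220894e-01, -9.76118652e-01,
         9.97963602e+02],
       [ 0.00000000e+00,  0.00000000e+00,  0.00000000e+00,
         1.00000000e+00]])}
```

View pics/side0.png

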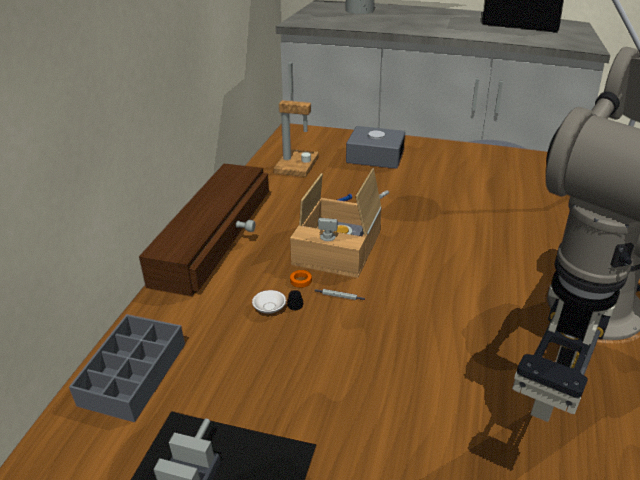

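View pics/top0.png

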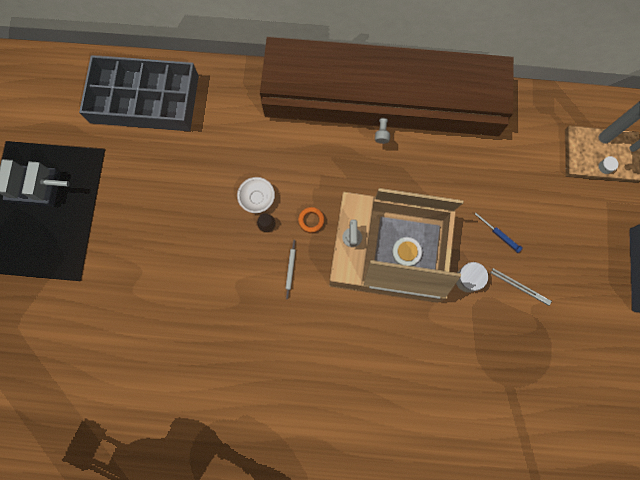

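The top view shows the box at about (395,245) with the deck on the left (+y). The crystals jar is by its lower right corner at (474,276), and the flaps stand upright. I'll zoom in for details.

```bash
cat > h.py <<'E'
import numpy as np, cv2
from plant import bot
def ray(n,u,v):
    c=bot.calibration(n); K=np.array([[c['fx'],0,c['cx']],[0,c['fy'],c['cy']],[0,0,1]])
    p=cv2.undistortPoints(np.array([[[u,v]]],float),K,np.array([c['k1'],0,0,0,0]))[0,0]
    T=c['cam_to_world']; return T[:3,3],T[:3,:3]@np.array([p[0],p[1],1])
def onz(n,u,v,z):
    o,d=ray(n,u,v); return o+d*(z-o[2])/d[2]
def tri(uv1,uv2):
    o1,d1=ray('top',*uv1);o2,d2=ray('side',*uv2)
    A=np.array([d1,-d2]).T; s=np.linalg.lstsq(A,o2-o1,rcond=None)[0]
    a=o1+s[0]*d1;b=o2+s[1]*d2
    return (a+b)/2,np.linalg.norm(a-b)
def proj(n,P):
    c=bot.calibration(n);K=np.array([[c['fx'],0,c['cx']],[0,c['fy'],c['cy']],[0,0,1]])
    T=np.linalg.inv(c['cam_to_world']);r,_=cv2.Rodrigues(T[:3,:3])
    return cv2.projectPoints(np.array([P],float),r,T[:3,3],K,np.array([c['k1'],0,0,0]))[0][0,0]
def crop(n,src,x0,y0,w,h,k,out):
    im=cv2.imread(src)[y0:y0+h,x0:x0+w]
    cv2.imwrite(out,cv2.resize(im,None,fx=k,fy=k,interpolation=cv2.INTER_CUBIC))
E
python3 - <<'E'
from h import *
crop('top','pics/top0.png',320,175,180,135,4.4,'pics/t0z.png')
crop('side','pics/side0.png',270,160,140,120,5,'pics/s0z.png')
E
```

```text
(no output)
```

View pics/t0z.png

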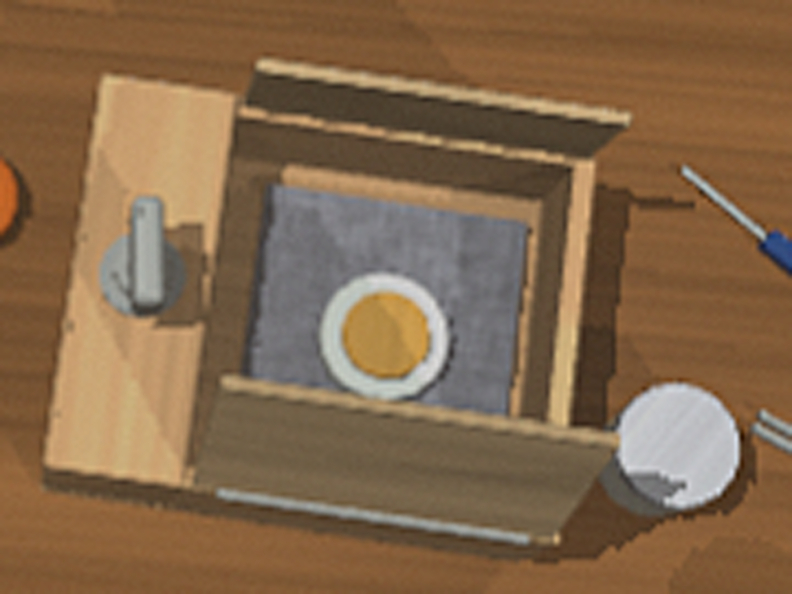

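View pics/s0z.png

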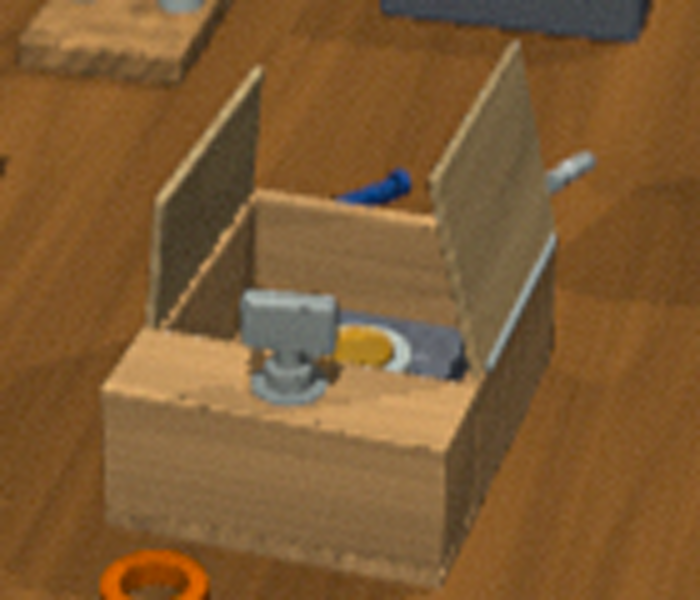

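Side crop (5x from (270,160)): the deck front face spans (105,385) to (445,445) and the wing is at (290,320). The wing lies roughly across the box, so close to a quarter turn back. Next I'll measure.

```bash
python3 - <<'E'
from h import *
T=lambda x,y:(320+x/4.4,175+y/4.4)
S=lambda x,y:(270+x/5,160+y/5)
np.set_printoptions(precision=1,suppress=True)
A=onz('top',*T(103,75),75);B=onz('top',*T(45,468),75);C=onz('top',*T(237,95),75);D=onz('top',*T(190,485),75)
print('top deck',A,B,C,D,'AB',np.linalg.norm(A-B),'AC',np.linalg.norm(A-C),np.linalg.norm(B-D))
A2=onz('side',*S(105,385),75);B2=onz('side',*S(445,447),75);Fb=onz('side',*S(440,585),0)
print('side deck',A2,B2,Fb,np.linalg.norm(A2-B2))
F=onz('top',*T(598,160),75);print('far-y corner',F,np.linalg.norm(A-F))
for nm,t,s in [('wing ends', (148,200),(290,295))]: print(nm,onz('top',*T(148,198),121),onz('top',*T(150,303),121))
print('wing side ends',onz('side',*S(245,293),121),onz('side',*S(336,297),121))
for nm,t,s in [('short+y',(258,62),(157,200)),('short-y',(628,118),(262,70)),('long+y',(226,380),(437,182)),('long-y',(616,438),(518,45))]:
    print(nm,tri(T(*t),S(*s)))
print('jar',onz('top',*T(680,445),44))
E
```

```text
top deck [679.6  13.7  75. ] [520.5  23.5  75. ] [676.  -40.1  75. ] [518.7 -32.5  75. ] AB 159.4439923212775 AC 53.932183628474384 56.06225224060564
side deck [676.5  12.6  75. ] [520.   22.9  75. ] [520.3  22.1   0. ] 156.8222589908303
far-y corner [ 661.8 -184.8   75. ] 199.2187119807332
wing ends [618.8  -6.3 121. ] [578.8 -10.  121. ]
wing side ends [616.5  -5.8 121. ] [577.3 -12.4 121. ]
short+y (array([668.1, -42.5, 140.6]), np.float64(2.056240507013521))
short-y (array([ 657.9, -180.9,  138.9]), np.float64(4.525803819719396))
long+y (array([540.9, -36.6, 170.8]), np.float64(4.3913183484798415))
long-y (array([ 531.7, -172.4,  172.1]), np.float64(5.110972533943934))
jar [ 555.8 -228.7   44. ]
```

Everything fits the given sizes. The box is centred near (592,-81) with yaw -4.2°. The short flap is about upright, the long flap is at about 1.36 rad, and the screw is at about 1.77 rad. Next I'll print the path points in world coordinates.

```bash
cat >> h.py <<'E'
def W(lx,ly,yaw=np.radians(-4.2),c=(592.2,-81.4)):
    s,k=np.sin(yaw),np.cos(yaw); return np.array([c[0]+k*lx-s*ly,c[1]+s*lx+k*ly])
E
python3 - <<'E'
from h import *
np.set_printoptions(precision=1,suppress=True)
print('start S',W(110,-35))
for th in (90,75,60,50,40,30,20,10,0):
    t=np.radians(th); r=50
    print('S',th,W(75-r*np.cos(t)+5*np.sin(t)+9.5,-35),70+r*np.sin(t)+5*np.cos(t))
print('start L',W(-100,-35))
for th in (78,65,50,40,30,20,10,0):
    t=np.radians(th); r=80
    print('L',th,W(-75+r*np.cos(t)-5*np.sin(t)-9.5,-35),75+r*np.sin(t)+5*np.cos(t))
print('knob',onz('top',383,142,60),onz('top',383,142,100), onz('top',383,120,100))
E
python3 -m inch '[2.5,-3,1,0,0,3,-1, 5,-6,2,0,0,6,-1, 7.5,-9,3,0,0,9,-1, 10,-12,4,0,0,12,-1, 12.5,-15,6,0,0,15,-1]'
```

```text
start S [ 699.3 -124.4]
S 90 [ 678.9 -122.9] 120.0
S 75 [ 665.8 -121.9] 119.59038653996602
S 60 [ 653.3 -121. ] 115.80127018922192
S 50 [ 645.7 -120.4] 111.51616020438159
S 40 [ 638.9 -119.9] 105.96960269992185
S 30 [ 633.2 -119.5] 99.3301270189222
S 20 [ 628.8 -119.2] 91.79947027021298
S 10 [ 625.7 -119. ] 83.60644764840755
S 0 [ 624.  -118.8] 75.0
start L [ 489.9 -109. ]
L 78 [ 517.1 -111. ] 154.29136651279325
L 65 [ 534.6 -112.3] 149.6177142716355
L 50 [ 552.8 -113.6] 139.49749349795096
L 40 [ 563.3 -114.4] 130.25323099051803
L 30 [ 572. -115.] 119.3301270189222
L 20 [ 578.6 -115.5] 107.06007456998303
L 10 [ 583.1 -115.8] 93.81589297841546
L 0 [ 585.1 -116. ] 80.0
knob [785.6 -51.   60. ] [768.8 -47.7 100. ] [810.2 -45.2 100. ]
time: 0.6
tool_pos: [295.8, 344.1, 254.5]
tcp_rot: [-3.138, -0.002, 3.074]
contact_force: [0.8, 0.5, -0.3]
grip_width: 56.6
```

```bash
python3 -m inch '[3,-3.5,0,0,0,0,-1, 6,-7,0,0,0,0,-1, 9,-10.5,0,0,0,0,-1, 12,-14,0,0,0,0,-1, 15,-17.5,0,0,0,0,-1]'
python3 -m inch '[3,-3.5,0,0,0,0,-1, 6,-7,0,0,0,0,-1, 9,-10.5,0,0,0,0,-1, 12,-14,0,0,0,0,-1, 15,-17.5,0,0,0,0,-1]'
```

```text
time: 1.1
tool_pos: [446.6, 167.4, 254.4]
tcp_rot: [-3.138, -0.003, 3.074]
contact_force: [0.1, -0.1, 1.2]
grip_width: 16.7
time: 1.6
tool_pos: [597.3, -9.2, 253.9]
tcp_rot: [-3.138, -0.004, 3.074]
contact_force: [-0.0, 0.4, 1.2]
grip_width: 0.6
```

```bash
python3 -m inch '[3,-3.5,0,0,0,0,-1, 6,-7,0,0,0,0,-1, 9,-10,0,0,0,0,-1, 10.3,-11.5,0,0,0,0,-1, 10.3,-11.5,0,0,0,0,-1]'
python3 -m inch '[0,0,-4,0,0,0,-1, 0,0,-8,0,0,0,-1, 0,0,-11,0,0,0,-1, 0,0,-13.4,0,0,0,-1, 0,0,-13.4,0,0,0,-1]'
python3 - <<'E'
from h import *
cv2.imwrite('pics/s1.png',bot.capture('side')[140:290,250:430][:,:,::-1].repeat(4,0).repeat(4,1))
E
```

```text
time: 2.1
tool_pos: [700.9, -126.9, 251.2]
tcp_rot: [-3.138, -0.006, 3.071]
contact_force: [-0.1, 0.4, 0.0]
grip_width: 0.5
time: 2.6
tool_pos: [697.9, -125.0, 113.0]
tcp_rot: [-3.141, -0.015, 3.072]
contact_force: [-0.6, 0.3, 0.7]
grip_width: 0.3
```

View pics/s1.png

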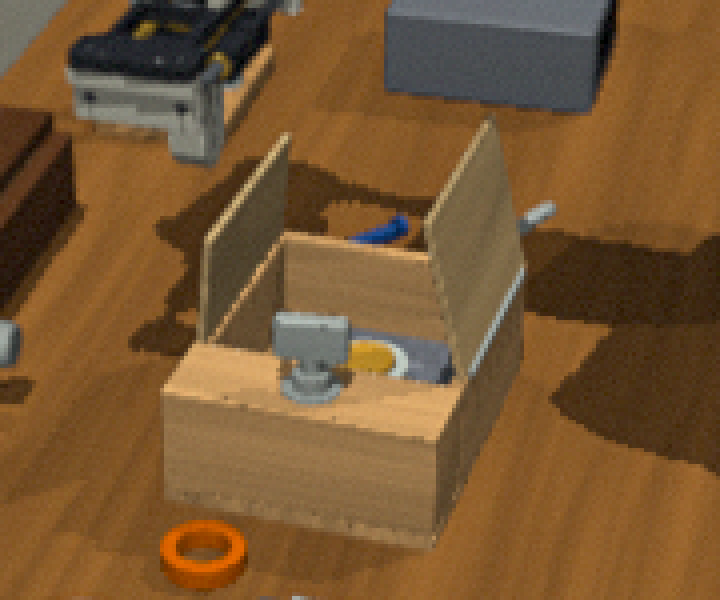

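The finger tip shows at about (299,180) in the side image. I'll compare that with where the TCP should project.

```bash
python3 - <<'E'
from h import *
print(bot.get_obs()['tool_pos'],proj('side',bot.get_obs()['tool_pos']), proj('side',[698,-125,0]),proj('side',[592,-81,75]))
cv2.imwrite('pics/t1.png',bot.capture('top')[150:300,310:490][:,:,::-1].repeat(4,0).repeat(4,1))
E
```

```text
[ 699.4631224  -125.5871984   115.85590152] [298.69617402 190.63713139] [300.52479318 231.76410847] [337.93613523 220.55702648]
```

View pics/t1.png

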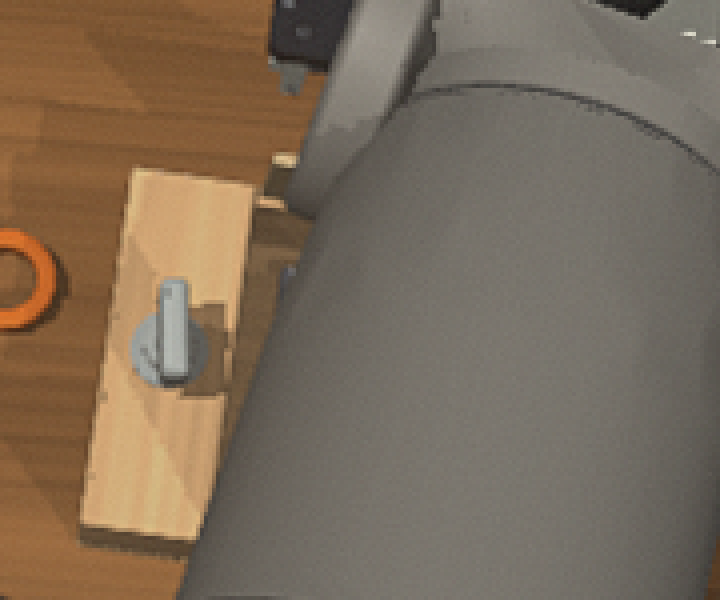

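```bash
python3 - <<'E'
from h import *
im=bot.capture('side')
print(bot.get_obs()['tool_pos'],bot.get_obs()['time'])
cv2.imwrite('pics/s2.png',im[140:240,250:380][:,:,::-1].repeat(6,0).repeat(6,1))
for dy in (-19,19): print(proj('side',[699,-125+dy,115]))
# check: first image tip at start
print(proj('side',[170.8,496,195.2]))
E
```

```text
[ 701.53366136 -126.45367504  119.15781973] 2.75
[301.11883279 187.41983868]
[296.47059452 194.84362798]
[545.61819792 407.5781001 ]
```

View pics/s2.png

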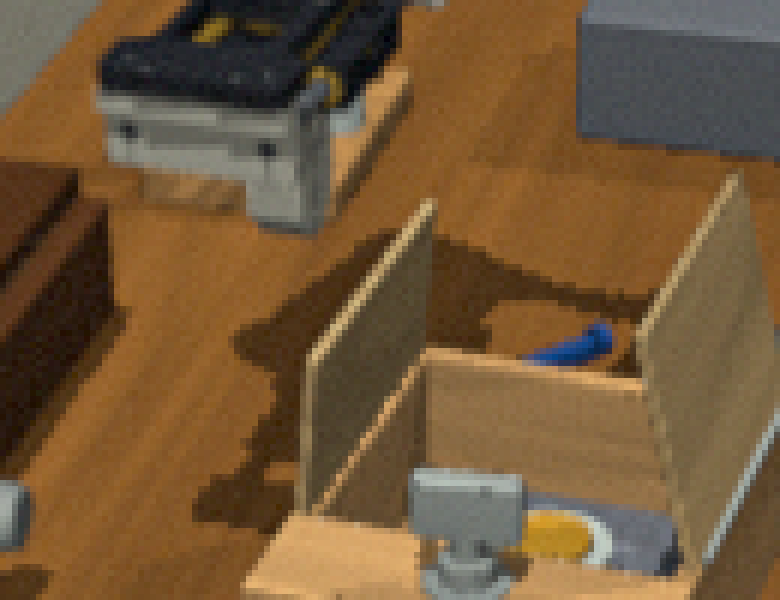

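```bash
python3 - <<'E'
from h import *
print(proj('top',[699,-125,117]),proj('top',[699,-106,117]),proj('top',[699,-106,183]))
for z in (117,135,150): print(z,onz('side',298,178,z),onz('side',304,178.5,z),onz('top',382.5,172.5,z))
print(tri((382.5,172.5),(293,177)))
o=bot.get_obs();print(o['time'],o['tool_pos'],o['tcp_rot'],o['joint_positions'],o['grip_width'])
E
```

```text
[427.20571632 180.59356578] [415.97213824 179.64175548] [422.93588313 166.23020255]
117 [ 719.54680594 -185.62100454  117.        ] [ 704.37299752 -186.68343474  117.        ] [706.65799226 -48.91691405 117.        ]
135 [ 708.86738608 -152.49906497  135.        ] [ 694.10124288 -153.53295153  135.        ] [700.2136288  -47.39819754 135.        ]
150 [ 699.96786953 -124.89744867  150.        ] [ 685.54144735 -125.90754885  150.        ] [694.84332592 -46.13260045 150.        ]
(array([681.73925092, -41.98428984, 195.33537636]), np.float64(5.943475071891166))
2.75 [ 701.53366136 -126.45367504  119.15781973] [-3.13799449 -0.00399981  3.07127734] [-0.28357386  0.75738327  1.01810679 -0.00445334  1.36925221 -1.78316372] 0.3543721940062808
```

```bash
python3 - <<'E'
from h import *
P=np.array([170.8,496,195.2]);u=np.array([np.sin(2.81),-np.cos(2.81),0])
for a in (-65,-46,46,65): print(a,proj('side',P+a*u),proj('top',P+a*u))
for a in (46,65):print('up66',proj('side',P+a*u+[0,0,66]))
im=cv2.imread('pics/side0.png')[330:480,460:620]
cv2.imwrite('pics/s0g.png',cv2.resize(im,None,fx=4,fy=4))
E
```

```text
-65 [559.26603062 376.72403779] [ 11.05426904 509.32652785]
-46 [555.46536561 385.39909815] [ -0.65048896 503.09902997]
46 [534.76154724 431.54512364] [-56.13882516 473.26605179]
65 [529.95193901 442.00308103] [-67.34689641 467.17621756]
up66 [546.75344142 396.50392373]
up66 [541.98837384 407.01221365]
```

View pics/s0g.png

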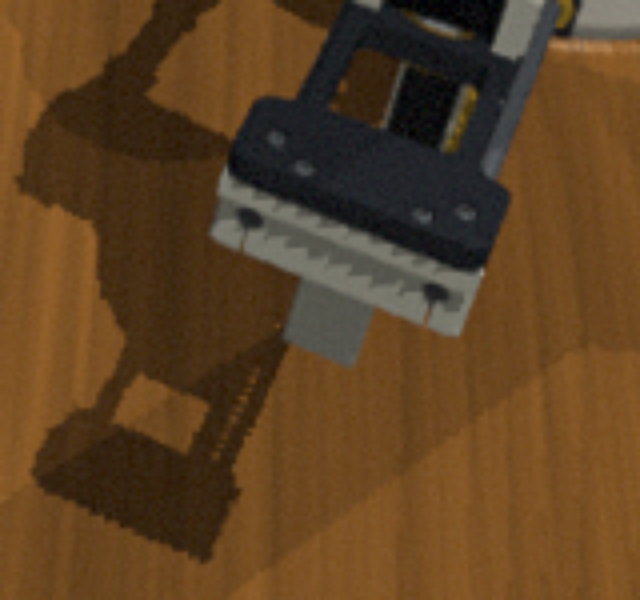

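The visible finger tip sits about 25 mm higher than the reported TCP. I'll settle that by contact: lower a little, then approach the flap slowly and watch the force.

```bash
python3 -m inch '[0,0,-0.7,0,0,0,-1, 0,0,-1.5,0,0,0,-1, -0.5,0,-1.5,0,0,0,-1, -1,0.1,-1.5,0,0,0,-1, -1,0.1,-1.5,0,0,0,-1]'
python3 -m inch '[-0.5,0,0,0,0,0,-1, -1,0.05,0,0,0,0,-1, -1.5,0.1,0,0,0,0,-1, -2,0.1,0,0,0,0,-1, -2.5,0.1,0,0,0,0,-1]'
python3 - <<'E'
from h import *
im=bot.capture('side')
cv2.imwrite('pics/s3.png',im[140:240,250:380][:,:,::-1].repeat(6,0).repeat(6,1))
E
```

```text
time: 3.25
tool_pos: [690.9, -125.4, 104.5]
tcp_rot: [-3.138, -0.004, 3.071]
contact_force: [0.3, -0.3, 0.4]
grip_width: 0.3
time: 3.75
tool_pos: [665.6, -124.3, 104.6]
tcp_rot: [-3.138, -0.004, 3.071]
contact_force: [1.1, 0.7, -0.3]
grip_width: 0.9
```

View pics/s3.png

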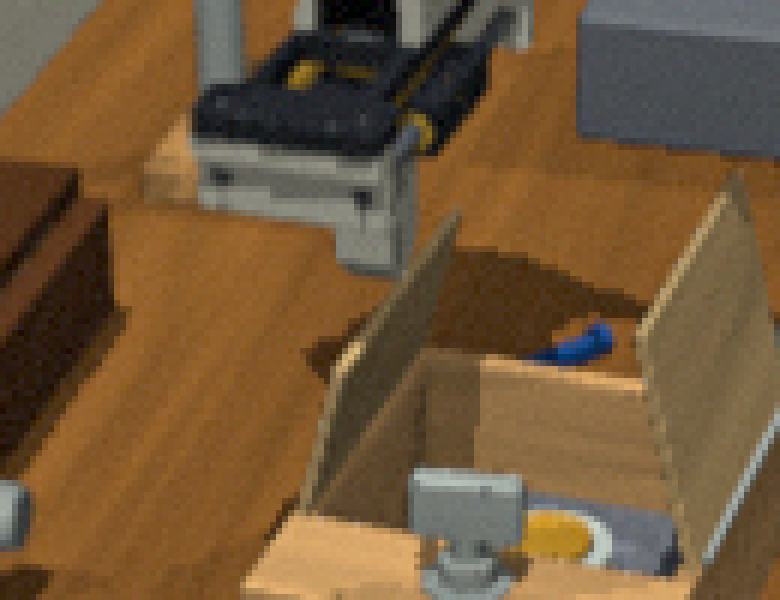

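```bash
python3 -m inch '[-0.5,0,0,0,0,0,-1, -1,0.05,0,0,0,0,-1, -1.5,0.1,0,0,0,0,-1, -2,0.1,-0.2,0,0,0,-1, -2.5,0.1,-0.5,0,0,0,-1]'
python3 - <<'E'
from h import *
im=bot.capture('side')
cv2.imwrite('pics/s4.png',im[140:240,250:380][:,:,::-1].repeat(6,0).repeat(6,1))
E
```

```text
time: 4.3
tool_pos: [639.5, -123.1, 99.9]
tcp_rot: [-3.138, -0.004, 3.071]
contact_force: [-1.0, 1.8, 2.6]
grip_width: 0.4
```

View pics/s4.png

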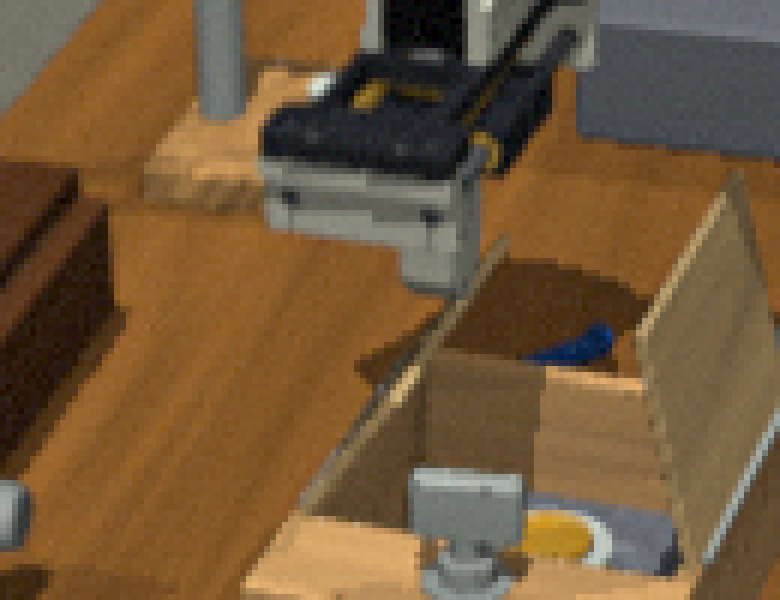

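```bash
cat >> h.py <<'E'
def short_pt(th,ly,r=70,o=2.5):
    return np.array([*W(75-r*np.cos(th)+o*np.sin(th),ly),70+r*np.sin(th)+o*np.cos(th)])
def long_pt(th,ly,r=100,o=2.5):
    return np.array([*W(-75+r*np.cos(th)-o*np.sin(th),ly),75+r*np.sin(th)+o*np.cos(th)])
E
python3 - <<'E'
from h import *
for d in (90,80,75,70,65,60,55,50,45,40): print(d,proj('side',short_pt(np.radians(d),42.5)).round(1),proj('side',short_pt(np.radians(d),-97.5)).round(1))
for z in (0,15,30): print(proj('side',[639.5,-104,99.9+z]))
E
```

```text
90 [299.3 199.4] [320.1 172.5]
80 [304.4 200.5] [324.8 173.4]
75 [307.  201.3] [327.2 174.2]
70 [309.4 202.4] [329.5 175.2]
65 [311.9 203.6] [331.7 176.3]
60 [314.2 205. ] [333.9 177.6]
55 [316.5 206.6] [335.9 179. ]
50 [318.6 208.3] [337.9 180.7]
45 [320.6 210.2] [339.7 182.4]
40 [322.4 212.2] [341.4 184.2]
[320.66446936 203.91439506]
[320.60986287 198.33706685]
[320.55492532 192.69575063]
```

```bash
python3 -m inch '[0.2,0,-0.6,0,0,0,-1, 0.2,0,-1.2,0,0,0,-1, 0.1,0,-1.8,0,0,0,-1, 0,0,-2.4,0,0,0,-1, 0,0,-2.4,0,0,0,-1]'
python3 - <<'E'
from h import *
im=bot.capture('side')
cv2.imwrite('pics/s5.png',im[140:240,250:380][:,:,::-1].repeat(6,0).repeat(6,1))
print(bot.get_obs()['tool_pos'],bot.get_obs()['contact_force'])
E
```

```text
time: 4.85
tool_pos: [637.5, -122.8, 73.6]
tcp_rot: [-3.139, -0.009, 3.071]
contact_force: [-0.1, -0.4, 0.4]
grip_width: 0.8
[ 637.81322937 -122.80033474   74.09042095] [-0.81712355  0.45313999 -0.63311547]
```

View pics/s5.png

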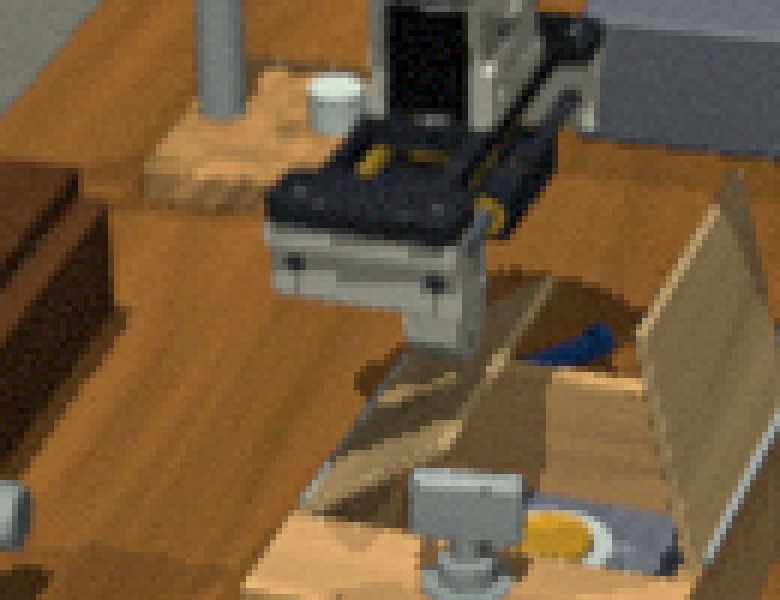

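The flap is at about 35° with contact near z=101 while the TCP reads 74, so the real tip is about 27 mm above the reported TCP. I'll go on down, watching the force.

```bash
python3 -m inch '[-0.3,0,-0.5,0,0,0,-1, -0.5,0,-1,0,0,0,-1, -0.7,0,-1.5,0,0,0,-1, -0.9,0,-1.9,0,0,0,-1, -1,0,-2.2,0,0,0,-1]'
python3 -m inch '[0,0,-0.1,0,0,0,-1, 0,0,-0.2,0,0,0,-1, 0,0,-0.3,0,0,0,-1, 0,0,-0.4,0,0,0,-1, 0,0,-0.4,0,0,0,-1]'
python3 - <<'E'
from h import *
im=bot.capture('side')
cv2.imwrite('pics/s6.png',im[140:240,250:380][:,:,::-1].repeat(6,0).repeat(6,1))
print(bot.get_obs()['tool_pos'],bot.get_obs()['contact_force'])
E
```

```text
time: 5.4
tool_pos: [627.6, -122.7, 51.6]
tcp_rot: [-3.139, -0.009, 3.071]
contact_force: [1.1, -0.2, 0.1]
grip_width: 0.2
time: 5.9
tool_pos: [627.6, -122.8, 47.5]
tcp_rot: [-3.139, -0.009, 3.071]
contact_force: [0.1, 0.9, -0.2]
grip_width: 0.6
[ 627.65327465 -122.73877816   47.57272423] [-1.16746738  1.27984049 -0.74531876]
```

View pics/s6.png

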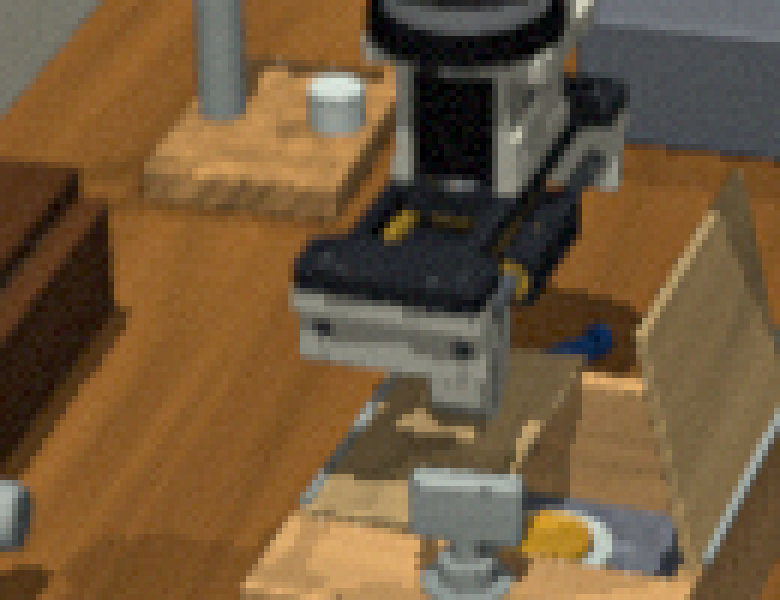

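```bash
python3 -m inch '[0,0,-0.1,0,0,0,-1, 0,0,-0.2,0,0,0,-1, 0,0,-0.3,0,0,0,-1, 0,0,-0.4,0,0,0,-1, 0,0,-0.4,0,0,0,-1]'
python3 - <<'E'
from h import *
for d in (0,5,10,15,20): print(d,proj('side',short_pt(np.radians(d),-97.5,o=5)).round(1),proj('side',short_pt(np.radians(d),42.5,o=5)).round(1))
E
```

```text
time: 6.45
tool_pos: [627.6, -122.8, 44.5]
tcp_rot: [-3.139, -0.008, 3.071]
contact_force: [-2.7, 0.3, 6.6]
grip_width: 0.8
0 [348.2 200.4] [330.  229.4]
5 [347.9 198.2] [329.7 227.1]
10 [347.5 196. ] [329.2 224.7]
15 [346.8 193.8] [328.5 222.4]
20 [346.  191.6] [327.5 220.1]
```

```bash
python3 -m inch '[0,0,-0.1,0,0,0,-1, 0,0,-0.2,0,0,0,-1, 0,0,-0.3,0,0,0,-1, 0,0,-0.3,0,0,0,-1, 0,0,-0.3,0,0,0,-1]'
python3 - <<'E'
from h import *
im=bot.capture('side')
cv2.imwrite('pics/s7.png',im[140:240,250:380][:,:,::-1].repeat(6,0).repeat(6,1))
print(bot.get_obs()['tool_pos'],bot.get_obs()['contact_force'])
E
```

```text
time: 6.95
tool_pos: [627.7, -122.8, 44.2]
tcp_rot: [-3.139, -0.007, 3.071]
contact_force: [-6.3, 1.3, 17.4]
grip_width: 0.4
[ 627.72552987 -122.83749202   44.213199  ] [-7.49039012  1.86118389 16.99872422]
```

View pics/s7.png

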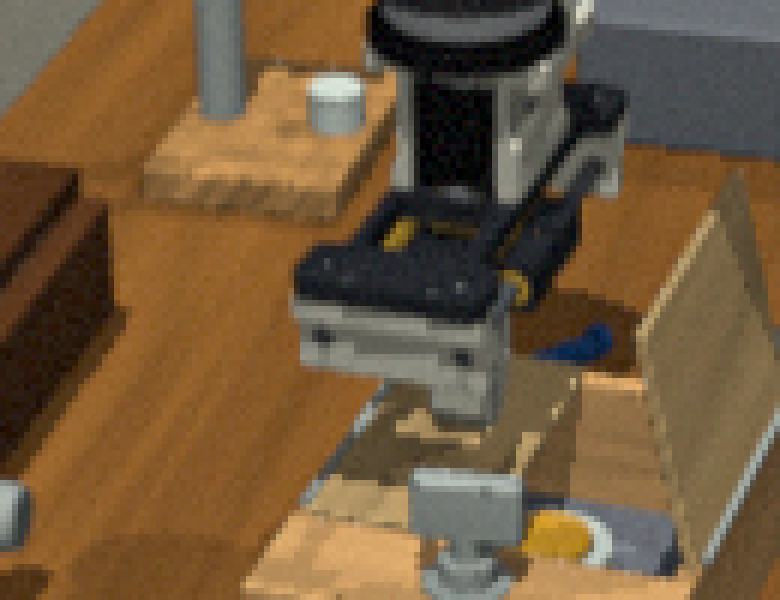

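The short flap is flat: it sits on the rigid stop at 17 N and the corner is at (346,201) as predicted for 0°. Now I'll go up and over to the near side of the long flap.

```bash
python3 -m inch '[0,0,2,0,0,0,-1, 0,0,6,0,0,0,-1, 0,0,10,0,0,0,-1, 0,0,14,0,0,0,-1, 0,0,17,0,0,0,-1]'
python3 -m inch '[-3,0.2,0,0,0,0,-1, -7,0.5,0,0,0,0,-1, -11,0.8,0,0,0,0,-1, -14.5,1.2,0,0,0,0,-1, -14.5,1.2,0,0,0,0,-1]'
python3 - <<'E'
from h import *
im=bot.capture('side')
cv2.imwrite('pics/s8.png',im[110:240,250:420][:,:,::-1].repeat(4,0).repeat(4,1))
o=bot.get_obs();print(o['tool_pos'],o['contact_force'])
E
```

```text
time: 7.5
tool_pos: [628.3, -123.0, 217.1]
tcp_rot: [-3.138, -0.004, 3.071]
contact_force: [0.9, 0.1, 0.1]
grip_width: 0.1
time: 8.0
tool_pos: [479.6, -110.0, 217.3]
tcp_rot: [-3.138, -0.006, 3.071]
contact_force: [-0.7, -0.0, 0.3]
grip_width: 0.5
[ 482.14286332 -110.75197663  217.76940966] [ 0.86689142 -0.09136118  0.19832909]
```

View pics/s8.png

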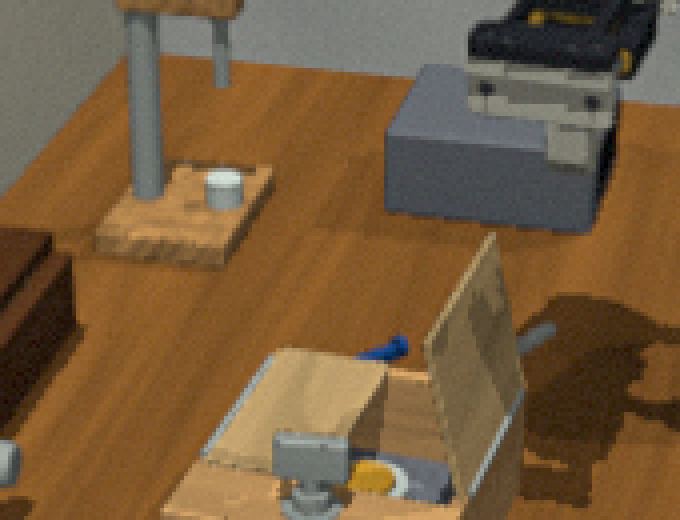

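The short flap lies flat. I'll descend and then push the long flap over.

```bash
python3 -m inch '[0,0,-3,0,0,0,-1, 0,0,-6,0,0,0,-1, 0,0,-9,0,0,0,-1, 0,0,-10,0,0,0,-1, 0,0,-10,0,0,0,-1]'
python3 -m inch '[1,-0.1,0,0,0,0,-1, 2,-0.15,0,0,0,0,-1, 3,-0.2,0,0,0,0,-1, 4,-0.3,0,0,0,0,-1, 5,-0.4,0,0,0,0,-1]'
python3 - <<'E'
from h import *
im=bot.capture('side')
cv2.imwrite('pics/s9.png',im[110:240,250:420][:,:,::-1].repeat(4,0).repeat(4,1))
o=bot.get_obs();print(o['tool_pos'],o['contact_force'])
E
```

```text
time: 8.55
tool_pos: [482.2, -110.6, 116.6]
tcp_rot: [-3.139, -0.005, 3.071]
contact_force: [0.7, -0.7, 0.4]
grip_width: 1.0
time: 9.05
tool_pos: [533.2, -114.7, 116.8]
tcp_rot: [-3.138, -0.005, 3.071]
contact_force: [-0.5, -0.6, 0.1]
grip_width: 0.5
[ 534.63596866 -114.96885298  116.80125275] [ 0.8755362  -0.33855113  0.38296119]
```

View pics/s9.png

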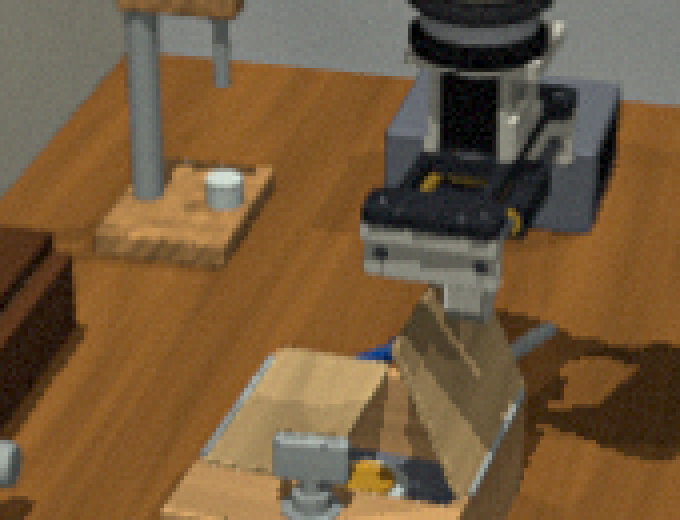

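```bash
python3 -m inch '[0.9,0,-0.4,0,0,0,-1, 1.8,0,-0.9,0,0,0,-1, 2.3,0,-1.4,0,0,0,-1, 2.8,0,-1.9,0,0,0,-1, 3.3,0,-2.5,0,0,0,-1]'
python3 -m inch '[0.4,0,-0.6,0,0,0,-1, 0.7,0,-1.2,0,0,0,-1, 0.9,0,-1.8,0,0,0,-1, 1.1,0,-2.4,0,0,0,-1, 1.2,0,-3,0,0,0,-1]'
python3 - <<'E'
from h import *
im=bot.capture('side')
cv2.imwrite('pics/s10.png',im[110:240,250:420][:,:,::-1].repeat(4,0).repeat(4,1))
o=bot.get_obs();print(o['tool_pos'],o['contact_force'])
E
```

```text
time: 9.6
tool_pos: [567.9, -115.0, 91.3]
tcp_rot: [-3.138, -0.004, 3.071]
contact_force: [0.4, -0.4, 1.6]
grip_width: 0.1
time: 10.1
tool_pos: [580.1, -115.0, 60.8]
tcp_rot: [-3.138, -0.004, 3.071]
contact_force: [-0.3, -0.7, -0.1]
grip_width: 0.2
[ 579.55861068 -114.79572036   59.75542432] [-0.13551852 -0.30303702  0.00754281]
```

View pics/s10.png

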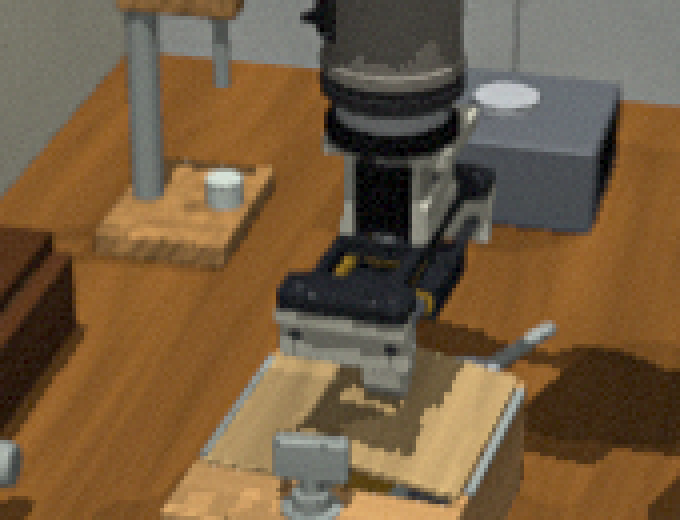

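```bash
python3 -m inch '[0.1,0,-0.3,0,0,0,-1, 0.1,0,-0.6,0,0,0,-1, 0.1,0,-0.9,0,0,0,-1, 0.1,0,-1.1,0,0,0,-1, 0.1,0,-1.1,0,0,0,-1]'
python3 -m inch '[0,0,-0.1,0,0,0,-1, 0,0,-0.2,0,0,0,-1, 0,0,-0.2,0,0,0,-1, 0,0,-0.2,0,0,0,-1, 0,0,-0.2,0,0,0,-1]'
```

```text
time: 10.65
tool_pos: [580.6, -114.8, 49.4]
tcp_rot: [-3.138, -0.005, 3.071]
contact_force: [-1.9, -0.2, 3.7]
grip_width: 0.4
time: 11.15
tool_pos: [580.7, -114.8, 49.3]
tcp_rot: [-3.138, -0.004, 3.071]
contact_force: [-5.1, 1.2, 12.3]
grip_width: -0.1
```

Both flaps are flat (12 N on the stop, and the height agrees). Next I'll lift, move over the screw, open the jaws and turn +11°.

```bash
python3 -m inch '[0,0,3,0,0,0,-1, 0,0,6,0,0,0,-0.8, 0.5,2,9,0,0,3,0, 1,6,9,0,0,7,0.2, 1.7,10.6,9,0,0,11,0.2]'
python3 -m inch '[0,0,0,0,0,0,0.2, 0,0,0,0,0,0,0.2, 0,0,0,0,0,0,0.2, 0,0,0,0,0,0,0.2, 0,0,0,0,0,0,0.2]'
python3 - <<'E'
from h import *
for n,(a,b,c,d) in {'side':(110,250,250,430),'top':(150,290,310,490)}.items():
    cv2.imwrite(f'pics/{n}11.png',bot.capture(n)[a:b,c:d][:,:,::-1].repeat(4,0).repeat(4,1))
o=bot.get_obs();print(o['tool_pos'],o['tcp_rot'],o['contact_force'],o['grip_width'])
E
```

```text
time: 11.65
tool_pos: [598.3, -8.9, 140.6]
tcp_rot: [-3.137, -0.001, -3.02]
contact_force: [0.3, 0.3, -0.2]
grip_width: 27.8
time: 12.15
tool_pos: [598.2, -10.1, 140.5]
tcp_rot: [-3.137, -0.002, -3.022]
contact_force: [-0.7, 0.5, -0.4]
grip_width: 55.1
[598.25955022  -9.79612525 140.54399119] [-3.13721109e+00 -1.35602690e-03 -3.02147790e+00] [-0.22134644  0.41737344 -0.51030166] 54.74515064787991
```

View pics/side11.png

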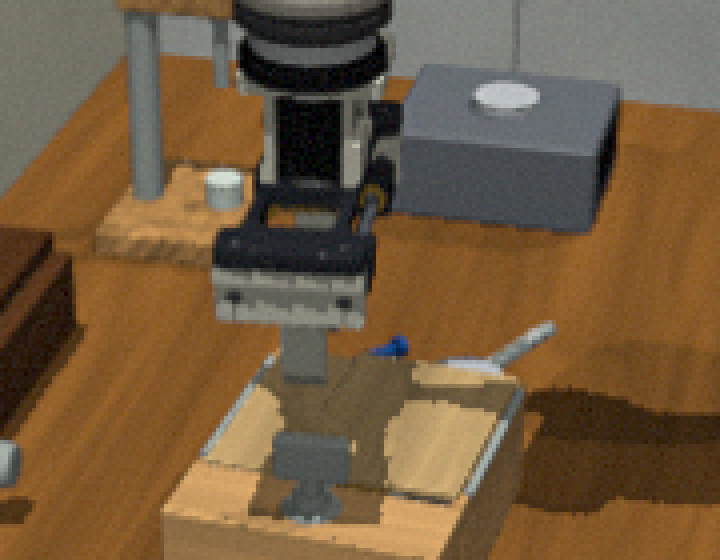

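View pics/top11.png

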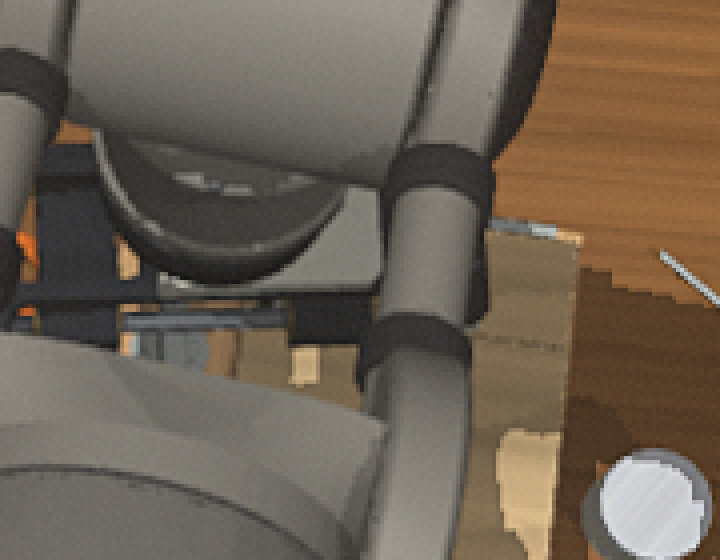

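```bash
python3 - <<'E'
from h import *
P=np.array([598.3,-9.8,140.5]);y=-3.0215;u=np.array([np.sin(y),-np.cos(y),0])
for z in (0,10,20,30):
    print(z,proj('side',P+46*u+[0,0,z]).round(1),proj('side',P+27*u+[0,0,z]).round(1))
print(u, 'wing',proj('side',[598,-9,121]),'obs wing top ctr',250+311/4,110+433/4)
E
```

```text
0 [324.6 222.1] [325.8 217.5]
10 [324.6 218.1] [325.8 213.4]
20 [324.5 213.9] [325.8 209.3]
30 [324.5 209.8] [325.8 205.2]
[-0.11980419  0.99279754  0.        ] wing [327.58328746 218.95294352] obs wing top ctr 327.75 218.25
```

```bash
python3 -m inch '[0,0.05,-2,0,0,0,0.2, 0,0.1,-4,0,0,0,0.2, 0,0.1,-5.5,0,0,0,0.2, 0,0.1,-6.5,0,0,0,0.2, 0,0.1,-6.5,0,0,0,0.2]'
python3 - <<'E'
from h import *
im=bot.capture('side')
cv2.imwrite('pics/s12.png',im[140:240,265:395][:,:,::-1].repeat(6,0).repeat(6,1))
o=bot.get_obs();print(o['tool_pos'],o['contact_force'])
E
```

```text
time: 12.75
tool_pos: [597.4, -9.0, 74.2]
tcp_rot: [-3.138, -0.004, -3.022]
contact_force: [-0.3, 0.5, 0.6]
grip_width: 55.0
[598.08986307  -8.97983147  75.27628068] [ 0.298949   -0.32322385 -0.24925743]
```

View pics/s12.png

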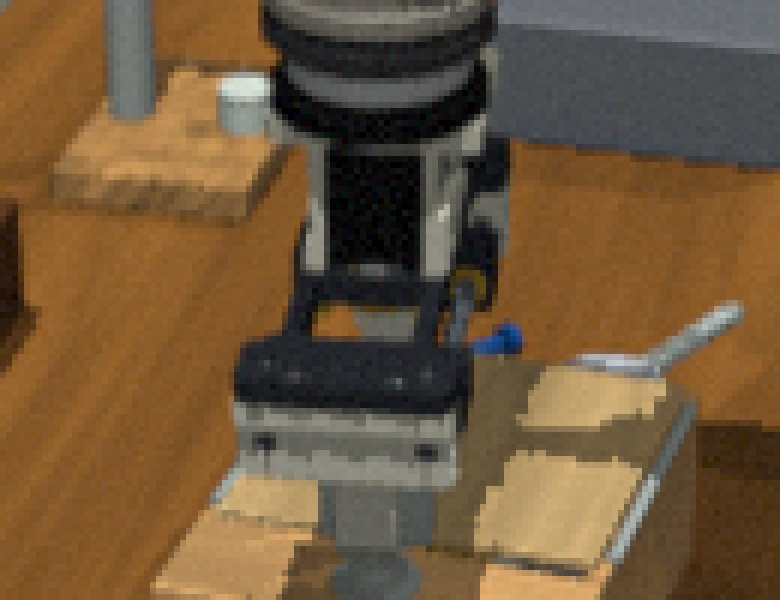

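The finger covers the middle of the wing, with the wing visible either side. I'll go 6 mm lower and close.

```bash
python3 -m inch '[0,0,-0.3,0,0,0,0.2, 0,0,-0.6,0,0,0,0.2, 0,0,-0.6,0,0,0,-1, 0,0,-0.6,0,0,0,-1, 0,0,-0.6,0,0,0,-1]'
python3 -m inch '[0,0,0,0,0,0,-1, 0,0,0,0,0,0,-1, 0,0,0,0,0,0,-1, 0,0,0,0,0,0,-1, 0,0,0,0,0,0,-1]'
python3 -m inch '[0,0,0,0,0,0,-1, 0,0,0,0,0,0,-1, 0,0,0,0,0,0,-1, 0,0,0,0,0,0,-1, 0,0,0,0,0,0,-1]'
python3 -c "
from plant import bot;o=bot.get_obs();print(o['moment'],o['joint_positions'])"
```

```text
time: 13.3
tool_pos: [598.2, -9.0, 69.5]
tcp_rot: [-3.137, -0.002, -3.022]
contact_force: [0.3, -0.4, 0.1]
grip_width: 35.6
time: 13.8
tool_pos: [598.0, -8.0, 69.6]
tcp_rot: [-3.139, -0.002, -3.022]
contact_force: [-1.3, 5.4, 1.6]
grip_width: 11.7
time: 14.3
tool_pos: [597.9, -7.9, 69.6]
tcp_rot: [-3.139, -0.002, -3.022]
contact_force: [-0.1, 2.8, 1.6]
grip_width: 12.0
[0.59814671 0.15058831 0.02409336] [-0.13951318  0.59454051  1.47927626 -0.00357981  1.06910754 -1.82839844]
```

The grip holds at 12 mm, the wing's thickness. The tool yaw puts the screw at about 1.76 rad. Turning clockwise.

```bash
python3 -m inch '[0,0,0,0,0,-7,-1, 0,0,0,0,0,-14,-1, 0,0,0,0,0,-21,-1, 0,0,0,0,0,-28,-1, 0,0,0,0,0,-35,-1]'
python3 -c "
from plant import bot;o=bot.get_obs();print(o['moment'],o['grip_width'])"
python3 -m inch '[0,0,0,0,0,-7,-1, 0,0,0,0,0,-14,-1, 0,0,0,0,0,-21,-1, 0,0,0,0,0,-28,-1, 0,0,0,0,0,-35,-1]'
python3 -c "
from plant import bot;o=bot.get_obs();print(o['moment'],o['grip_width'])"
```

```text
time: 14.8
tool_pos: [598.0, -7.3, 69.6]
tcp_rot: [-3.14, -0.002, 2.646]
contact_force: [-0.0, 4.6, 0.5]
grip_width: 11.8
[0.90018424 0.01097294 0.05623374] 11.818698405578322
time: 15.3
tool_pos: [598.5, -6.8, 69.6]
tcp_rot: [-3.141, -0.002, 2.03]
contact_force: [1.4, 4.7, -0.1]
grip_width: 11.8
[ 0.74805521 -0.17029508  0.03488214] 11.800498380528621
```

```bash
python3 -m inch '[0,0,0,0,0,-6,-1, 0,0,0,0,0,-12,-1, 0,0,0,0,0,-18,-1, 0,0,0,0,0,-24,-1, 0,0,0,0,0,-24,-1]'
python3 -c "
from plant import bot;o=bot.get_obs();print(o['moment'],o['grip_width'])"
python3 -m inch '[0,0,0,0,0,-2,-1, 0,0,0,0,0,-4,-1, 0,0,0,0,0,-6,-1, 0,0,0,0,0,-8,-1, 0,0,0,0,0,-8,-1]'
python3 -c "
from plant import bot;o=bot.get_obs();print(o['moment'],o['grip_width'])"
```

```text
time: 15.8
tool_pos: [599.0, -6.6, 69.7]
tcp_rot: [3.141, -0.003, 1.61]
contact_force: [1.6, 3.1, -1.1]
grip_width: 11.7
[ 0.5585604  -0.22546039 -0.04999614] 11.731546471639241
time: 16.3
tool_pos: [599.1, -6.6, 69.6]
tcp_rot: [3.141, -0.002, 1.474]
contact_force: [0.6, 3.5, 0.1]
grip_width: 12.1
[ 0.47407506 -0.00808923  0.62986844] 12.05358739001568
```

The moment has jumped to 0.63 N m at yaw 1.474, where I expected the seat (1.497). I'll push a little more to confirm.

```bash
python3 -m inch '[0,0,0,0,0,-1.5,-1, 0,0,0,0,0,-3,-1, 0,0,0,0,0,-4,-1, 0,0,0,0,0,-4,-1, 0,0,0,0,0,-4,-1]'
python3 - <<'E'
from h import *
o=bot.get_obs();print(o['moment'],o['tcp_rot'])
cv2.imwrite('pics/s13.png',bot.capture('side')[140:240,265:395][:,:,::-1].repeat(6,0).repeat(6,1))
E
```

```text
time: 16.8
tool_pos: [599.2, -7.0, 69.7]
tcp_rot: [3.141, -0.002, 1.405]
contact_force: [-0.1, 0.1, 1.5]
grip_width: 12.6
[-0.07297889  0.0885063   0.72149235] [ 3.14076270e+00 -1.86309393e-03  1.40477355e+00]
```

View pics/s13.png

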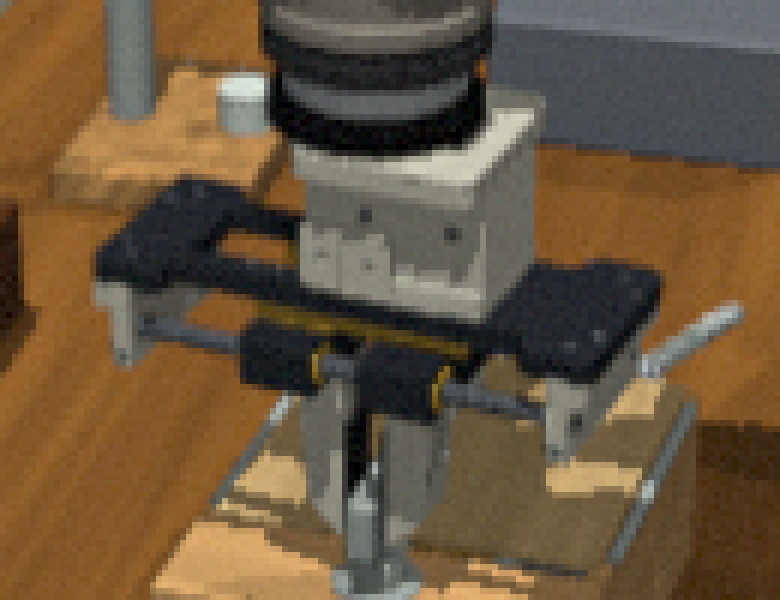

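Turned past the seat, the pads slip slightly on the wing (opening 12.6 mm, moment 0.72 N m), so it is seated against the stop. The image shows the wing along the box's y at crop (365,530). Now I'll back off to tool yaw 3.07.

```bash
python3 -m inch '[0,0,0,0,0,6,-1, 0,0,0,0,0,13,-1, 0,0,0,0,0,20,-1, 0,0,0,0,0,27,-1, 0,0,0,0,0,34,-1]'
python3 -m inch '[0,0,0,0,0,7,-1, 0,0,0,0,0,14,-1, 0,0,0,0,0,21,-1, 0,0,0,0,0,28,-1, 0,0,0,0,0,35,-1]'
python3 -c "
from plant import bot;o=bot.get_obs();print(o['moment'],o['tcp_rot'])"
```

```text
time: 17.35
tool_pos: [598.8, -7.1, 69.7]
tcp_rot: [3.141, -0.002, 2.002]
contact_force: [-1.6, -0.1, 0.9]
grip_width: 11.8
time: 17.85
tool_pos: [598.5, -7.3, 69.7]
tcp_rot: [3.141, -0.003, 2.616]
contact_force: [0.0, 0.1, 1.9]
grip_width: 11.6
[ 0.03046415  0.14730037 -0.04029661] [ 3.14134214e+00 -3.13859031e-03  2.61596606e+00]
```

Remaining: 3.068 - 2.616 = 0.452 rad = 26°.

```bash
python3 -m inch '[0,0,0,0,0,7,-1, 0,0,0,0,0,14,-1, 0,0,0,0,0,20,-1, 0,0,0,0,0,25,-1, 0,0,0,0,0,26,-1]'
python3 -m inch '[0,0,0,0,0,0,-1, 0,0,0,0,0,0,-1, 0,0,0,0,0,0,-1, 0,0,0,0,0,0,-1, 0,0,0,0,0,0,-1]'
python3 - <<'E'
from h import *
o=bot.get_obs();print(o['moment'],o['tcp_rot'],o['dq'])
cv2.imwrite('pics/s14.png',bot.capture('side')[140:240,265:395][:,:,::-1].repeat(6,0).repeat(6,1))
cv2.imwrite('pics/t14.png',bot.capture('top')[:,:,::-1])
E
```

```text
time: 18.35
tool_pos: [598.4, -7.6, 69.7]
tcp_rot: [3.141, -0.003, 3.07]
contact_force: [0.0, -0.6, 1.0]
grip_width: 11.5
time: 18.85
tool_pos: [598.4, -7.6, 69.7]
tcp_rot: [3.141, -0.003, 3.069]
contact_force: [-0.1, 0.2, 0.4]
grip_width: 11.5
[ 0.14828239 -0.00909017 -0.06806092] [ 3.14131542 -0.00332847  3.06946604] [ 0.00086366 -0.00051083  0.00075981  0.00098826 -0.00106316 -0.0032    ]
```

View pics/s14.png

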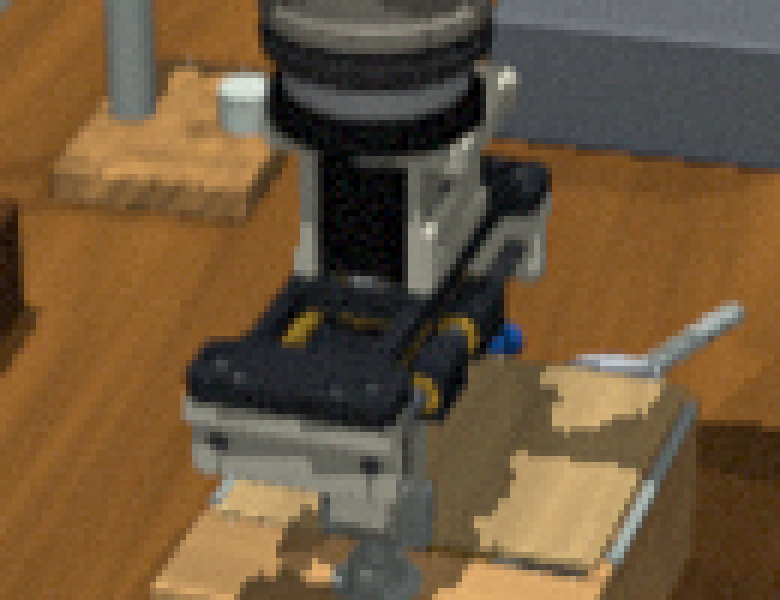

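View pics/t14.png

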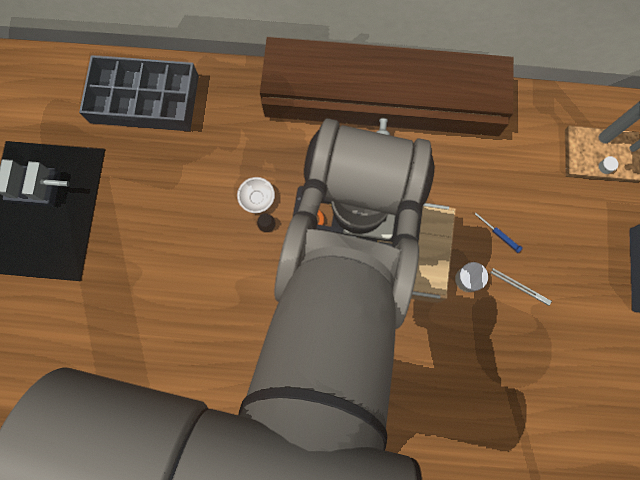

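The wing lies across the box between the fingers and both flaps are flat. The bystanders are in their starting places in the top view: dish (256,195), loupe (266,222), jar (474,276), driver (498,232). The bar tool and most of the holder are hidden behind the arm. Handing in.

```bash
python3 -c "
from plant import bot;print(bot.close_job());o=bot.get_obs();print(o['time'],o['grip_width'],o['tcp_rot'],o['contact_force'])"
```

```text
the job is handed in; nothing more can be done
None
the job is handed in; nothing more can be done
```

The box is closed and locked, and I handed the job in at about 19 s with the gripper still holding the wing. No verdict was reported.

- **Flaps:** I folded the short flap down first, pressed to 17 N on its stop, then the long flap over it, pressed to 12 N. Both look flat in the last pictures.
- **Thumbscrew:** I turned it clockwise until it seated. The moment rose to 0.63–0.72 N m against about 0.06 N m of friction. The seat was within a few degrees of where I expected it from the box's orientation.
- **Back-off:** I then turned it back to tool yaw 3.069 rad, where 3.068 rad is a quarter turn from the seat by my measured box angle. It is at rest, with the fingers closed on the wing at 11.5 mm.

**What disagreed:**
- The real finger tips sat about 30 mm above the reported TCP, both in the side camera and on contact. I set all working heights from contact and the pictures instead.
- While I pushed against the seat, the pads slipped about 4–5° on the wing. On the way back the opening returned to about 11.5 mm, close to the wing's 12 mm, so I take it that they realigned.
- The wing's final angle is therefore inferred from the tool yaw. I did not measure it separately.

**Other items on the bench:** The dish, loupe, crystals jar, driver and tweezers show no movement in the last top view. The arm hid the bar tool and most of the holder in that picture, but I noticed no unexpected contact force during any move.

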